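Open the red cup keeper by its lever and ease it shut

ROBOT

A 7-joint arm with a two-finger parallel gripper is mounted at the origin on the work surface. World frame = base frame: x ahead of the robot, y to its left, z up, the work surface at z = 0. Lengths are in mm, angles in rad, forces in N, time in s.
With the tool pointing down it reaches from about 425 to 875 mm from the base axis. Payload 8.4 kg.
Tool frame: the origin (TCP) lies on the front face of the gripper's body, between the roots of the fingers; the fingertips stand 70 mm ahead of it and the grasp point (between the pads) lies 51 mm ahead of it (ctrl.pinch_z is the distance from the TCP to the grasp point, in mm); z points along the fingers, y is the line along which they close (so a half turn about z gives the same grasp; the last joint's range is limited). The gripper opens to 87 mm and grips with 3 to 60 N. Pads are 19 mm wide; open, the fingers measure 117 mm over their backs; the gripper's body (75 mm by 190 mm) begins 51 mm behind the grasp point.
Start: joints at [1.05, 0.333, 0.04, 1.465, -0.013, 1.343, -0.059], TCP at [266.088, -593.013, 292.246] pointing down, gripper open.
Joint ranges: [-2.58, 2.58], [-0.38, 2.09], [-1.3, 1.39], [0.25, 2.4], [-1.5, 4.64], [0.08, 2.09], [-2.65, 2.65]. Speed limits (rad/s): [2.22, 2.22, 2.79, 2.79, 3.14, 3.14, 3.14].

INTERFACE

Orientations are given as a unit quaternion [x, y, z, w].
In Python, from cell import ctrl gives the robot as it stands. Calls block until the motion is done:
- ctrl.move_pose(position, orientation): joint-space move of the TCP to a pose.
- ctrl.move_l(position, vel=150, ori=None): straight line of the TCP; ori=None keeps the orientation; vel is the mean speed in mm/s.
- ctrl.move_joints(angles): joint-space move.
- ctrl.gripper_open() and ctrl.grasp(f_grip=None): open the fingers fully, or close them until they stop; f_grip is the grip in N (None keeps the last).
- ctrl.pause(seconds).
- ctrl.solve_ik(position, orientation): joint angles nearest the present ones, or None.
- ctrl.get_image(name): name is "side" or "top"; returns a dict with "image" (420x560x3 uint8, red, green, blue), "depth" (420x560 float32, mm along the optical axis (not along the pixel's ray), 0 where there is no reading), "fx", "fy", "cx", "cy" (pixels), "R" (3x3) and "t" (3): a world point X has camera coordinates R X + t. Camera axes: x right, y down, z forward; pixel columns grow to the right and rows downward; lengths in mm; the calibration is good to about 2 mm. A picture is of the moment at which its call begins.
A pose or a line that the arm cannot do raises ctrl.IKError and nothing moves.
- ctrl.hand_in(): hands the job in; it is judged then, once.
Trained networks look in the newest picture that a camera, given by its name, has taken for a name from the list of things; names that differ only in an ending like _2 or _b are one class to them, and where a whole thing is asked for, a point or a joint stands for the part that bears it (a point fixed in the world has none). Each returns a list of dicts, best first, with "score" (0 to 1); they miss things now and then, are a little off and sometimes report something else, mostly with a low value. They report only what shows in the picture. A call takes as long as a camera call.
- ctrl.masks_of(camera, label): "region" (420x560 bool, what is visible of it) and "box" ([left, top, right, bottom] in pixels, round what is visible of it).
Readings, each from a call of its own:
- ctrl.get_time_s(): time.
- ctrl.get_q(): joint angles.
- ctrl.get_joint_vel(): joint speeds.
- ctrl.get_tau(): joint torques, N m.
- ctrl.get_position(): TCP position.
- ctrl.get_orientation(): TCP orientation.
- ctrl.get_ft_force(): force on the tool from outside, world axes, zero at the start.
- ctrl.get_ft_torque(): the same for the moment, N m.
- ctrl.get_width(): opening from 0.0 (shut) to 1.0 (fully open).
- ctrl.get_grip_force(): force on a finger pad.
Only numpy, scipy, OpenCV 4.12 (cv2) and the standard library are available. Lean on these libraries where they do the work, as an engineer would, in place of code of your own. Each camera call takes 0.05 s, during which the arm holds its last target. There are 200 camera calls.

TASK

Show me the cups in the keeper with the red lid: press its lever down until the lid stands wide open, keep it there for three seconds while I count, then let the lever up slowly so that the lid closes gently without slamming, and move clear. Only press with the fingertips on the red paddle at the lever's end; lift nothing and do not touch the lids. Leave the black-lidded keeper shut and the things around them where they stand.

Things in the scene. Friction and masses are not known exactly. Their poses are not given: they have to be found in the camera images.
- red_keeper: cup keeper with red lid: open wooden box 200 mm deep (x) x 220 mm wide (y) x 130 mm high with a flat red lid 12 mm thick, fixed to the table. Origin: centre of its underside; its own -x axis points to its front, where the lever's paddle stands out. It never moves in a run, but stands elsewhere and turned up to 0.25 rad each time, and may be the left or the right one of the two
- red_paddle (a point): centre of the top face of the red paddle at the front end of the lever: a red plate 45 mm (x) x 50 mm (y) x 12 mm thick, about 85 mm clear of the box front, on two steel arms (10 mm round) that run along the box sides. At rest the top centre is 121 mm above the table and the plate slopes up to the front by 0.18 rad; pressed right down it is 60 mm above the table and slopes down to the front by 0.18 rad. The point moves with the lever
- red_pivot (a point): point on the lever's hinge axis (level, along the keeper's y), midway between the box sides, 40 mm to the front (own -x) of the keeper's origin and 85 mm above the table; the paddle's centre line swings about it at 170 mm radius
- red_lever (a joint): lever angle in rad: 0 at rest (paddle up, lid shut), 0.36 at the stop (paddle right down). It is pressed downward; needs about 2 to 8 N at the paddle, and the lid's weight brings it back up when let go
- red_lid: the red lid itself, 212 x 236 x 12 mm; origin: centre of its underside; its hinge line (level, along the keeper's y, on the far rim) lies 106 mm from there along its own +x. Level when shut, its own z axis leans back 1.2 rad from vertical when wide open, the front edge high. Linked to the lever: lid angle = 3.33 x lever angle. If the lever is let go with the lid open, the lid falls and slams at about 4 to 6 rad/s; eased down over 2 s or more it lands softly
- black_keeper: cup keeper with black lid: open wooden box 200 mm deep (x) x 220 mm wide (y) x 130 mm high with a flat black lid 12 mm thick, fixed to the table. Origin: centre of its underside; its own -x axis points to its front, where the lever's paddle stands out. It never moves in a run, but stands elsewhere and turned up to 0.25 rad each time, and may be the left or the right one of the two
- black_paddle (a point): centre of the top face of the black paddle at the front end of the lever: a black plate 45 mm (x) x 50 mm (y) x 12 mm thick, about 85 mm clear of the box front, on two steel arms (10 mm round) that run along the box sides. At rest the top centre is 121 mm above the table and the plate slopes up to the front by 0.18 rad; pressed right down it is 60 mm above the table and slopes down to the front by 0.18 rad. The point moves with the lever
- black_pivot (a point): point on the lever's hinge axis (level, along the keeper's y), midway between the box sides, 40 mm to the front (own -x) of the keeper's origin and 85 mm above the table; the paddle's centre line swings about it at 170 mm radius
- black_lever (a joint): lever angle in rad: 0 at rest (paddle up, lid shut), 0.36 at the stop (paddle right down). It is pressed downward; needs about 2 to 8 N at the paddle, and the lid's weight brings it back up when let go
- black_lid: the black lid itself, 212 x 236 x 12 mm; origin: centre of its underside; its hinge line (level, along the keeper's y, on the far rim) lies 106 mm from there along its own +x. Level when shut, its own z axis leans back 1.2 rad from vertical when wide open, the front edge high. Linked to the lever: lid angle = 3.33 x lever angle. If the lever is let go with the lid open, the lid falls and slams at about 4 to 6 rad/s; eased down over 2 s or more it lands softly
- cup: open blue ceramic dipping cup, 74 mm across, 62 mm tall, standing in front of and between the two keepers. Origin: centre of its underside. To be left alone
- jar: small amber spice jar with red cap, 48 mm across, 85 mm tall, standing between the two keepers. Origin: centre of its underside. To be left alone
- sauce: green glass sauce bottle with red cap, 66 mm across, 200 mm tall, standing on the left side of the table (+y). Origin: centre of its underside. To be left alone
- shaker: plain aluminium can, 74 mm across, 120 mm tall, standing on the right side of the table (-y). Origin: centre of its underside. To be left alone
- guide: noodle-cutting guide: flat pale cream board 160 x 220 x 8 mm with a dark strip 14 mm high along one edge, lying at the left front. Origin: centre of its underside. To be left alone
- brush: flour brush about 200 mm long, lying at the right front. To be left alone

How it is judged:
By the outcome, as a careful person would: the job done as asked, in the order asked, and still so for the second after the job is handed in, with the robot touching nothing.
It also fails if it takes over 48 s, if anything falls off the work surface, if the arm or the gripper's body presses on something with over 40 N, if the wrist force passes 120 N, or if a joint passes its speed limit or range.

## Working session

There is one attempt and no reset: what is moved stays moved. The work goes in short steps, each a Python script; the robot and the scene stay as the last script left them, time stands still between calls to the robot, and variables do not carry over. Pictures are saved under pics/ and viewed, at most 10 in all, crops included, and the job is handed in when it is done.

```bash
mkdir -p pics; cat > h.py <<'E'
import numpy as np, cv2
from cell import ctrl
def pts(im, m):
    v,u=np.nonzero(m&(im["depth"]>0)); d=im["depth"][v,u]
    c=np.stack([(u-im["cx"])/im["fx"]*d,(v-im["cy"])/im["fy"]*d,d],1)
    return (c-im["t"])@im["R"]
E
python3 - <<'E'
from h import *
ims=[]
for cam in("top","side"):
    im=ctrl.get_image(cam); ims.append(im["image"])
    for n in("red_paddle","red_lid","red_keeper","black_paddle","black_lid","cup","jar","sauce","shaker"):
        for r in ctrl.masks_of(cam,n)[:2]:
            p=pts(im,r["region"])
            if len(p): print(cam,n,round(r["score"],2),r["box"],len(p),np.median(p,0).round(),p.min(0).round(),p.max(0).round())
    cv2.imwrite(f"pics/{cam}.png",im["image"][:,:,::-1])
print(ctrl.get_time_s(),ctrl.get_orientation())
E
```

```text
top red_paddle 0.82 [319.5, 192.5, 390.1, 266.7] 270 [ 425. -189.  118.] [ 393. -338.   -5.] [645. -88. 128.]
top red_lid 0.57 [323.3, 163.6, 403.6, 237.7] 4218 [ 610. -234.  143.] [ 490. -407.   -8.] [ 763. -102.  154.]
top red_lid 0.42 [280.3, 246.9, 303.0, 269.3] 367 [409.   3.   9.] [369. -33.  -8.] [451.  42.  67.]
top red_keeper 0.94 [319.5, 164.1, 404.8, 265.7] 5156 [ 594. -222.  142.] [ 388. -407.   -8.] [763. -92. 154.]
top black_paddle 0.97 [185.0, 162.0, 269.3, 233.3] 452 [533. 257. 113.] [481. 104.  -2.] [745. 400. 131.]
top black_lid 0.87 [186.3, 130.9, 269.1, 203.4] 4072 [702. 237. 143.] [581.  99.  -6.] [851. 388. 153.]
top cup 0.69 [194.9, 167.5, 268.4, 233.0] 216 [508. 267. 120.] [481. 107.  -3.] [732. 345. 131.]
top cup 0.68 [279.1, 246.5, 303.9, 271.3] 338 [408.   3.  11.] [369. -31.  -4.] [439.  40.  67.]
top jar 0.59 [287.5, 180.4, 298.4, 200.4] 197 [649.   7.  81.] [632. -15.  -5.] [706.  32.  91.]
top jar 0.57 [323.4, 162.9, 404.0, 237.3] 4213 [ 611. -236.  143.] [ 489. -407.   -8.] [ 765. -105.  154.]
top sauce 0.96 [141.0, 192.4, 168.1, 215.0] 490 [561. 482. 
[... 680 characters left out ...]
5. 385. 126.]
side black_lid 0.72 [98.6, 189.8, 233.4, 288.8] 6699 [693. 255. 143.] [580.   6.  -3.] [942. 372. 147.]
side cup 0.93 [307.3, 236.9, 333.1, 265.7] 756 [405.  -4.  38.] [368. -84.  -3.] [464.  41.  63.]
side jar 0.69 [330.7, 116.4, 353.9, 148.6] 584 [ 600. -488.   93.] [ 514. -674.    1.] [ 713. -333.  142.]
side jar 0.56 [236.8, 197.6, 253.4, 227.4] 436 [648.  22.  56.] [633. -10.   1.] [678.  34.  87.]
side sauce 0.65 [99.8, 317.7, 149.1, 390.6] 2287 [554. 502. 122.] [538. 435.  -4.] [735. 529. 202.]
side shaker 0.74 [331.3, 117.1, 352.8, 150.1] 542 [ 600. -487.   93.] [ 572. -627.   -1.] [ 703. -470.  122.]
1.0 [ 9.77840646e-01  2.09350591e-01 -1.21004689e-05  2.83417744e-05]
```

View pics/top.png

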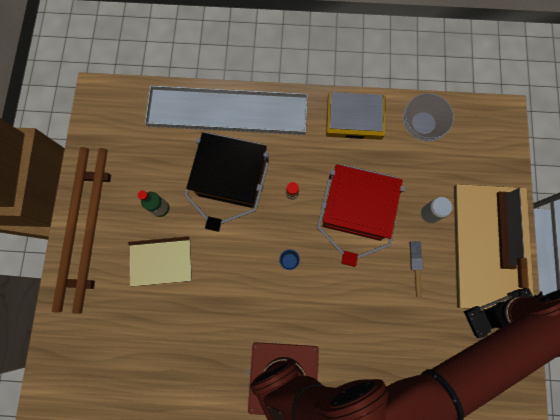

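View pics/side.png

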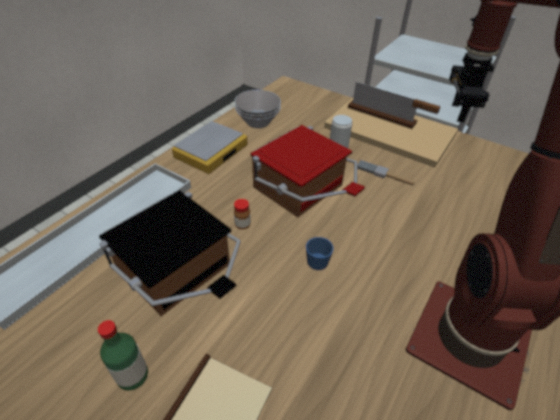

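The red keeper is the right one. Its lid is near (362,201) in the top picture, and its paddle is at (349,259) in the top picture and (355,188) in the side one. The cup, jar and brush stand clear of the approach. I'll now refine the paddle position and the keeper's yaw.

```bash
python3 - <<'E'
from h import *
from scipy.spatial.transform import Rotation as R
for cam,b in(("top",(335,248,362,270)),("side",(340,178,370,200))):
    im=ctrl.get_image(cam); I=im["image"].astype(int)
    red=(I[...,0]>90)&(I[...,1]<50)&(I[...,2]<50)
    m=np.zeros_like(red); m[b[1]:b[3],b[0]:b[2]]=1
    p=pts(im,red&m); p=p[(p[:,2]>95)&(p[:,2]<135)]
    print(cam,"paddle",len(p),p.mean(0).round(1),p.min(0).round(),p.max(0).round())
    m[:]=0
    if cam=="top": m[150:240,315:410]=1
    else: m[120:200,250:352]=1
    p=pts(im,red&m); p=p[(p[:,2]>134)&(p[:,2]<155)]
    print("lid",cv2.minAreaRect(p[:,:2].astype(np.float32)),p[:,2].mean())
    # ray to plane z=142 refinement on the colour mask
    for nm,z,bb in(("paddle",121,b),("lid",142,(315,150,410,247) if cam=="top" else (250,125,352,190))):
        m[:]=0; m[bb[1]:bb[3],bb[0]:bb[2]]=1
        v,u=np.nonzero(red&m); C=-im["R"].T@im["t"]
        d=np.stack([(u-im["cx"])/im["fx"],(v-im["cy"])/im["fy"],np.ones(len(u))],1)@im["R"]
        w=C+d*((z-C[2])/d[:,2])[:,None]
        print(nm,"ray",w.mean(0).round(1),cv2.minAreaRect(w[:,:2].astype(np.float32)))
E
```

```text
top paddle 178 [ 414.  -198.2  121. ] [ 391. -223.  113.] [ 438. -172.  129.]
lid ((611.6852416992188, -234.61587524414062), (235.93336486816406, 212.17718505859375), 79.79148864746094) 143.1128896681758
paddle ray [ 413.9 -198.2  121. ] ((414.1494140625, -198.85858154296875), (48.57938766479492, 40.94874954223633), 79.32320404052734)
lid ray [ 608.3 -233.8  142. ] ((606.1456909179688, -232.92996215820312), (235.46730041503906, 220.3189697265625), 79.63484954833984)
side paddle 137 [ 410.  -193.5  120.8] [ 389. -222.  115.] [ 434. -168.  126.]
lid ((608.7051391601562, -231.53614807128906), (234.04624938964844, 209.42112731933594), 79.96649169921875) 142.5444148321281
paddle ray [ 409.9 -193.3  121. ] ((410.2784729003906, -194.08221435546875), (48.05787658691406, 37.575904846191406), 79.70088195800781)
lid ray [ 602.5 -222.6  142. ] ((556.215576171875, -220.676025390625), (232.94277954101562, 313.63232421875), 79.57806396484375)
```

```bash
cat >> h.py <<'E'
from scipy.spatial.transform import Rotation as Ro
P=np.array([412.,-196.]); Q=(Ro.from_euler('z',-0.178)*Ro.from_euler('x',np.pi)).as_quat()
def at(z): return [P[0],P[1],z+70]   # z = fingertip height
def st(s=""): print(s,round(ctrl.get_time_s(),2),np.round(ctrl.get_position(),1),np.round(ctrl.get_ft_force(),1))
E
python3 - <<'E'
from h import *
q=[ctrl.solve_ik(at(z),Q) for z in(180,58)]; print([None if a is None else np.round(a,2) for a in q])
if all(a is not None for a in q):
    ctrl.grasp(10); ctrl.move_pose(at(175),Q); st("above")
    ctrl.move_l(at(135),vel=60); st("near")
    for c in("side","top"): cv2.imwrite(f"pics/{c}2.png",cv2.resize(ctrl.get_image(c)["image"][120:290,220:440,::-1],None,fx=3,fy=3))
E
```

```text
[array([ 0.58, -0.02, -0.23,  1.96, -0.01,  1.2 , -1.4 ]), array([ 0.57,  0.12, -0.23,  2.1 ,  0.03,  0.93, -1.43])]
above 4.19 [ 412.  -196.9  245.2] [ 0.7  0.1 -0.1]
near 5.01 [ 412.2 -196.   205.2] [-0.  -0.7  0.1]
```

View pics/side2.png

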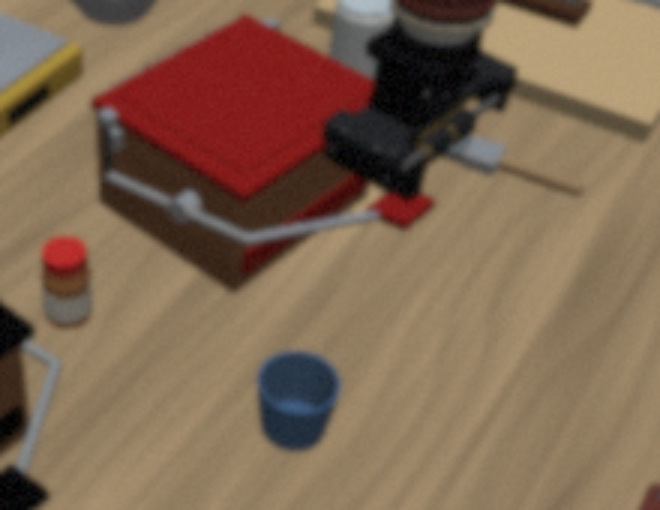

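The closed fingertips (about (405,190) in the crop) are just above the red paddle (405,207), with the body clear of the lid. Next I press.

```bash
python3 - <<'E'
from h import *
ctrl.move_l(at(118),vel=25); st("contact")
ctrl.move_l(at(68),vel=22); st("68")
z=68
while z>55:
    z-=1.5; ctrl.move_l(at(z),vel=15); f=ctrl.get_ft_force(); st(z)
    if f[2]>18: break
im=ctrl.get_image("side"); cv2.imwrite("pics/open.png",cv2.resize(im["image"][60:290,200:440,::-1],None,fx=2.5,fy=2.5))
im=ctrl.get_image("top"); I=im["image"].astype(int)
red=(I[...,0]>70)&(I[...,1]<50)&(I[...,2]<50); red[:,:310]=0; red[:100]=0; red[245:]=0
p=pts(im,red); p=p[(p[:,2]>100)&(p[:,0]>500)]; print(len(p),p.min(0),p.max(0))
st()
E
```

```text
contact 5.94 [ 411.8 -196.   188. ] [-2.9  0.3  5.7]
68 8.37 [ 412.2 -196.1  138.1] [-0.7 -1.1  2.2]
66.5 8.62 [ 412.  -195.8  136.4] [-0.9 -0.5  1.4]
65.0 8.87 [ 411.9 -195.8  134.8] [-1.7  1.7  2.6]
63.5 9.12 [ 412.  -196.   133.4] [-1.4  1.8  6.1]
62.0 9.37 [ 412.1 -196.   132. ] [0.1 0.5 1.1]
60.5 9.62 [ 412.2 -196.   131.4] [-5.1  2.7 14.9]
59.0 9.87 [ 412.3 -196.1  131.1] [-11.6   5.4  30.6]
489 [ 503.90344904 -357.39239732  122.91006358] [ 732.28101226 -112.77024562  336.24096933]
 9.97 [ 412.3 -196.1  131.1] [-11.4   5.6  30.9]
```

View pics/open.png

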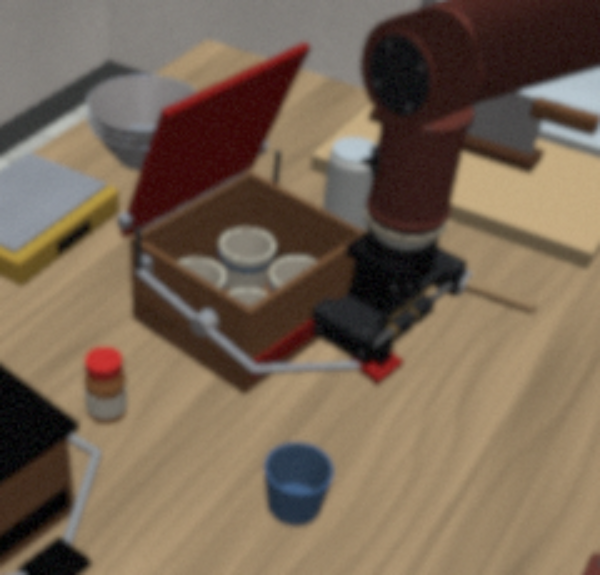

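The lid stands wide open at its stop, at (220,140) in the picture, with the cups visible at (245,265). The tips rest on the paddle at 31 N. Now hold, then ease it up.

```bash
python3 - <<'E'
from h import *
ctrl.pause(3.6); st("held")
ctrl.move_l(at(105),vel=10); st("105")
ctrl.move_l(at(128),vel=5); st("128")
ctrl.move_l(at(220),vel=100); st("clear")
ctrl.move_pose([400,-330,320],Q); st("away")
cv2.imwrite("pics/end.png",ctrl.get_image("side")["image"][:,:,::-1])
E
```

```text
held 13.57 [ 412.3 -196.   131.1] [-11.3   4.9  29.1]
105 18.32 [ 412. -196.  175.] [ 3.7 -0.4  4.6]
128 23.07 [ 412. -196.  198.] [ 0.1 -0.3  0.9]
clear 24.13 [ 411.7 -195.9  289.3] [-0.3 -0.3  0.5]
away 24.74 [ 399.7 -330.4  319.3] [-0.6  1.4 -0.2]
```

View pics/end.png

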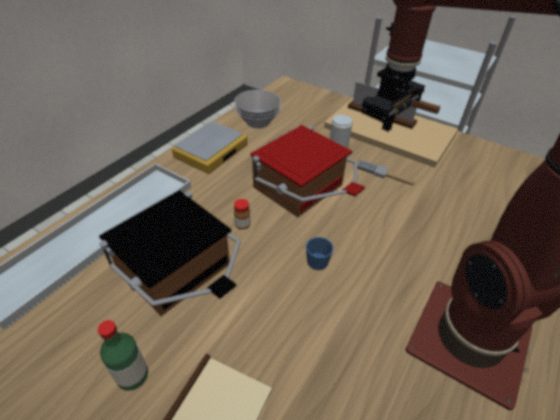

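The red lid is shut at (300,155), the paddle is back up at (355,188), everything else is unmoved and the arm is clear.

```bash
python3 -c "
from cell import ctrl
print(ctrl.hand_in())"
```

```text
the job is handed in; nothing more can be done
None
```

I pressed the red keeper's lever to its stop so the lid stood wide open, held it there for over 3 s, eased it shut over about 9 s, moved the arm clear and handed the job in at about 25 s; the last picture shows the red lid shut, the black keeper still shut and nothing else moved.

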